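# Count out cleaning tablets and close the tub

## Task

The coffee machine's cleaning tablets have been tipped out on the counter: count out three for tonight's backflush, one lying in the well of each blind basket, and put all the others back in the clear tub. Then close the tub: set its lid level on the neck, turn it back (counterclockwise) until it drops past the thread starts, and screw it on clockwise right up to its stop. Leave the baskets standing on their mat, and do not shove the tamper or the shot glass aside.

Things in the scene. Friction and masses are not known exactly. Their poses are not given: they have to be found in the camera images.
- tab0_mid (a point): white cleaning tablet, plain disc 24 mm in diameter and 11 mm thick, 12 g; the point is its centre, its z axis is the disc's axis. There are eight such names; those not on the counter this time read None
- tab1_mid (a point): another such cleaning tablet (may be absent: None)
- tab2_mid (a point): another such cleaning tablet (may be absent: None)
- tab3_mid (a point): another such cleaning tablet (may be absent: None)
- tab4_mid (a point): another such cleaning tablet (may be absent: None)
- tab5_mid (a point): another such cleaning tablet (may be absent: None)
- tab6_mid (a point): another such cleaning tablet (may be absent: None)
- tab7_mid (a point): another such cleaning tablet (may be absent: None)
- well0 (a point): a blind filter basket: steel cup open at the top, 67 mm wide over its rim and 26 mm high, 90 g, standing loose on a fixed rubber mat 6 mm thick. Its mouth (62 mm) tapers down to a round well in the middle, 34 mm wide and 12 mm deep, which holds one tablet lying flat. The point is where that tablet's centre lies: on the basket's axis, 8.5 mm above its underside, 17.5 mm below its rim
- well1 (a point): the same point of another such blind basket, in the same row on the mat
- well2 (a point): the same point of another such blind basket, in the same row on the mat
- tub_in (a point): centre of the inside of the tub's body, 56 mm below tub_mouth on the tub's axis (inside: 68 mm wide, from 7 to 58 mm above the counter). A tablet let fall through the mouth ends up in here
- tub_mouth (a point): centre of the mouth of the clear plastic tablet tub, in the plane of its rim, 88 mm above the counter; the mouth is 42 mm wide. The tub (body 74 mm wide, flat shoulder 64 mm above the counter, neck 24 mm tall and 47 mm wide outside) is held fast in a steel bracket on the counter and cannot turn. Angles about the tub's axis are measured from this point's x axis, seen from above
- tub_stop0 (a point): where a lid lug's centre lies when the lid is fully tight: 28.5 mm off the tub's axis at 271 degrees, 13.5 mm below the rim. Outside the neck are three threads, 3 mm thick, 58.5 mm across; the openings between them (36 degrees wide) are centred at 0, 120, 240 degrees. Clockwise from each opening a thread runs 79 degrees, its top falling from 7.5 to 9 mm below the rim, to an upright rib
- tub_stop1 (a point): the same for the next thread, at 31 degrees. The upright stop ribs at the threads' ends are 3 mm wide, tops 6 mm below the rim, and stop the lugs both on top of the threads and under them: so lugs lying on top of the threads reach the openings only by turning counterclockwise
- tub_stop2 (a point): the same for the third thread, at 151 degrees
- lid_mid (a point): centre, half-way up, of the tub's white screw lid: 68 mm wide, 24 mm high, ribbed side, 45 g; at the start it lies on the counter right way up (open side down). Skirt 62.8 mm bore, 18 mm deep; top 6 mm thick. With its lugs on top of the threads this centre is 0 to 3 mm above the rim's plane; dropped through the openings or screwed on, it is 6 mm below. About 2 mm of play on the neck all round
- lid_lug (a point): centre of one lug, on the lid's x axis, 28.5 mm from its axis and 7.5 mm below lid_mid. Three such lugs, 8 mm wide, 3 mm thick, stand 120 degrees apart inside the skirt; a small grey bar on top marks each. With the lugs over the openings the lid drops 7 mm (if held, let it down or press lightly); then 89 degrees clockwise take them under the threads to the stop ribs, with some friction: tight
- tamper: coffee tamper, 58 mm steel base with a wooden handle, 92 mm tall; bystander, origin under its base
- glass: shot glass, 52 mm wide, 60 mm tall; bystander, origin under it

How it is judged:
On the way, in this order (a step that is already met when the one before it is completed fails the run):
1. one tablet lies in the well of each blind basket and all the others are in the open tub (distance between any of tab0_mid, tab1_mid, tab2_mid, tab3_mid, tab4_mid, tab5_mid, tab6_mid, tab7_mid and well0 below 0.009 m and distance between any of tab0_mid, tab1_mid, tab2_mid, tab3_mid, tab4_mid, tab5_mid, tab6_mid, tab7_mid and well1 below 0.009 m and distance between any of tab0_mid, tab1_mid, tab2_mid, tab3_mid, tab4_mid, tab5_mid, tab6_mid, tab7_mid and well2 below 0.009 m and (distance between tab0_mid and tub_in below 0.042 m or distance between tab0_mid and well0 below 0.009 m or distance between tab0_mid and well1 below 0.009 m or distance between tab0_mid and well2 below 0.009 m) and (distance between tab1_mid and tub_in below 0.042 m or distance between tab1_mid and well0 below 0.009 m or distance between tab1_mid and well1 below 0.009 m or distance between tab1_mid and well2 below 0.009 m) and (distance between tab2_mid and tub_in below 0.042 m or distance between tab2_mid and well0 below 0.009 m or distance between tab2_mid and well1 below 0.009 m or distance between tab2_mid and well2 below 0.009 m) and (distance between tab3_mid and tub_in below 0.042 m or distance between tab3_mid and well0 below 0.009 m or distance between tab3_mid and well1 below 0.009 m or distance between tab3_mid and well2 below 0.009 m) and (distance between tab4_mid and tub_in below 0.042 m or distance between tab4_mid and well0 below 0.009 m or distance between tab4_mid and well1 below 0.009 m or distance between tab4_mid and well2 below 0.009 m) and (distance between tab5_mid and tub_in below 0.042 m or distance between tab5_mid and well0 below 0.009 m or distance between tab5_mid and well1 below 0.009 m or distance between tab5_mid and well2 below 0.009 m) and (distance between tab6_mid and tub_in below 0.042 m or distance between tab6_mid and well0 below 0.009 m or distance between tab6_mid and well1 below 0.009 m or distance between tab6_mid and well2 below 0.009 m) and (distance between tab7_mid and tub_in below 0.042 m or distance between tab7_mid and well0 below 0.009 m or distance between tab7_mid and well1 below 0.009 m or distance between tab7_mid and well2 below 0.009 m) and linear speed of each of tab0, tab1, tab2, tab3, tab4, tab5, tab6, tab7 below 0.03 m/s), for 0.2 s.
2. the lid sits level and centred on the tub's neck (horizontal distance between lid_mid and tub_mouth below 0.004 m and z of lid_mid in the frame of tub_mouth below 0.005 m and angle between lid_mid's own z axis and vertical below 0.1 rad), for 0.2 s.
3. the lid is screwed on level, up to its stop ((distance between lid_lug and tub_stop0 below 0.006 m or distance between lid_lug and tub_stop1 below 0.006 m or distance between lid_lug and tub_stop2 below 0.006 m) and horizontal distance between lid_mid and tub_mouth below 0.004 m and z of lid_mid in the frame of tub_mouth below -0.0045 m and angle between lid_mid's own z axis and vertical below 0.05 rad), for 0.2 s.
At the end, for the whole second after the job is handed in: One tablet in each blind basket (centre within 9 mm of its place in the well), all others inside the tub, at rest; baskets upright. Lid centred on the tub within 4 mm, level within 0.05 rad, down on the rim within 1.5 mm, its lug within 6 mm of its place at a stop rib; released (all of step 1 and all of step 3 and linear speed of lid below 0.02 m/s and angle between each of well0, well1, well2's own z axis and vertical below 0.1 rad); the robot touches nothing.
It fails at once if a bystander is pushed more than 3 cm (distance of any of tamper, glass from where it was at the start of the episode above 0.03 m).
It fails at once if a basket is pushed more than 4 cm from its place (distance of any of well0, well1, well2 from where it was at the start of the episode above 0.04 m).
Of tab0, tab1, tab2, tab3, tab4, tab5, tab6, tab7 only 6 to 8 are there at a start; the rules pass over those that are not, and their reading is None.
At some moment in a run one of tab0, tab1, tab2, tab3, tab4, tab5, tab6, tab7 may be knocked a few centimetres aside while the robot is not near it.
Once in a run the grip may slacken for a moment while it holds something.
It also fails if it takes over 208 s, if anything falls off the work surface, if the arm or the gripper's body presses on something with over 40 N, if the wrist force passes 120 N, or if a joint passes its speed limit or range.

## Robot

A 6-joint arm with a two-finger parallel gripper is mounted at the origin on the work surface. World frame = base frame: x ahead of the robot, y to its left, z up, the work surface at z = 0. Lengths are in m, angles in rad, forces in N, time in s.
With the tool pointing down it reaches from about 0.4 to 0.825 m from the base axis. Payload 7 kg.
Tool frame: the origin (TCP) lies midway between the tips of the shut fingers; the grasp point (between the pads) lies 19 mm behind it; z points along the fingers, y is the line along which they close (so a half turn about z gives the same grasp; the last joint's range is limited). The gripper opens to 88 mm and grips with 3 to 60 N. Pads are 19 mm wide; open, the fingers measure 130 mm over their backs; the gripper's body (78 mm by 193 mm) begins 47 mm behind the grasp point.
Start: joints at [1.613, 0.359, 0.012, 0, -1.224, -0.288], TCP at [0.164, 0.655, 0.227] pointing down, gripper open.
Joint ranges: [-3.07, 3.07], [-1.43, 2.12], [-1.02, 1.25], [-3.03, 1.67], [-3.05, -0], [-3.03, 3.03]. Speed limits (rad/s): [2.39, 2.39, 3.01, 3.14, 3.14, 3.14].

## Interface

Orientations are given as [roll, pitch, yaw] about the fixed x, y, z axes, in that order (R = Rz(yaw) Ry(pitch) Rx(roll)).
In Python, from station import arm, grab_frame, camera_params, spot_in gives the robot as it stands.
- The arm moves only by the shell command python3 -m jog 'ROWS' [FORCE]. ROWS is JSON, a list that holds one entry, the list of rows, each a list of 7 numbers: the shift along the tool's x, y, z in mm, then the turn, a rotation vector about the tool's x, y, z in rad, then the finger opening in mm, from 0 to 87.6. In form: [[[x, y, z, wx, wy, wz, fingers], ...]]. A call has 1 to 20 rows; each row is the pose to reach, as a shift and turn from the pose commanded when the call began, along the tool's axes at that moment; what a row does not reach only later rows make up. A row lasts 1/8 s, in which the tool goes at most 62.5 mm and 10.7 degrees, less where a joint would pass 70% of its speed; a pose out of reach is approached as far as the arm can. A call with a gripper value outside its range is refused whole. The fingers move at their own pace and stop on an object; FORCE is the grip in N (left out, the last holds). Time passes only in rows, so rows that repeat a pose let the fingers close. It gives the time, the measured TCP pose, the force, the opening and the grip force at its end, in the units of the state.
- arm.get_state(): the state, without advancing time (a new reading comes with each control period).
- grab_frame(name): name is "scene" or "top" or "wrist"; returns (picture, depth): 420x560x3 uint8, blue, green, red; 420x560 float32, m along the optical axis (not along the pixel's ray), 0 where there is no reading.
- camera_params(name): a dict with "mtx" (3x3 intrinsics, pixels), "R" (3x3) and "t" (3): a world point X has camera coordinates R X + t. Camera axes: x right, y down, z forward; pixel columns grow to the right and rows downward; lengths in m; the calibration is good to about 2 mm. A picture is of the moment at which its call begins: read the wrist's pose just before it. camera_params takes no time and is no camera call; for the wrist camera it gives the pose at the moment of the call.
- arm.job_done(): hands the job in; it is judged then, once.
Trained networks look in the newest picture that a camera, given by its name, has taken for a name from the list of things; names that differ only in an ending like _2 or _b are one class to them, and where a whole thing is asked for, a point or a joint stands for the part that bears it (a point fixed in the world has none). Each returns a list of dicts, best first, with "confidence" (0 to 1); they miss things now and then, are a little off and sometimes report something else, mostly with a low value. They report only what shows in the picture. A call takes as long as a camera call.
- spot_in(query, camera): "uv" ([column, row] in pixels, amid what is visible of it).
The state is a dict: "t": time; "q": joint angles; "qd": joint speeds; "joint_efforts": joint torques, N m; "eef_pos": TCP position; "ee_rot": TCP orientation; "force": force on the tool from outside, world axes, zero at the start; "moment": the same for the moment, N m; "width": finger opening in m; "gripper_force": force on a finger pad.
Only numpy, scipy, OpenCV 4.12 (cv2) and the standard library are available. Lean on these libraries where they do the work, as an engineer would, in place of code of your own. Each camera call takes 0.05 s, during which the arm holds its last target. There are 200 camera calls.

## Working session

There is one attempt and no reset: what is moved stays moved. The work goes in short steps, Python scripts to look and compute and a shell command to move; the robot and the scene stay as the last step left them, time stands still between calls to the robot, and variables do not carry over. Pictures are saved under pics/ and viewed, at most 16 in all, crops included, and the job is handed in when it is done.

```bash
ls; mkdir -p pics; cat > h.py <<'E'
import numpy as np, cv2
from station import arm, grab_frame, camera_params, spot_in
def px2w(cam,uv,depth=None,z=None,P=None):
    P=P or camera_params(cam); K=np.array(P["mtx"]);R=np.array(P["R"]);t=np.array(P["t"])
    r=np.linalg.inv(K)@np.array([uv[0],uv[1],1.]); 
    c=-R.T@t; d=R.T@r
    s=depth if depth is not None else (z-c[2])/d[2]
    return c+s*d
def w2px(cam,X,P=None):
    P=P or camera_params(cam); p=np.array(P["mtx"])@(np.array(P["R"])@np.array(X)+np.array(P["t"])); return p[:2]/p[2]
E
python3 - <<'E'
from h import *
for c in ["scene","top","wrist"]:
    im,d=grab_frame(c); cv2.imwrite(f"pics/{c}0.png",im); np.save(f"pics/{c}0.npy",d)
    P=camera_params(c); print(c,np.round(P["mtx"],1).tolist(),np.round(-np.array(P["R"]).T@np.array(P["t"]),3))
    if c!="wrist":
      for q in ["tab0_mid","well0","tub_mouth","lid_mid","lid_lug","tamper","glass"]:
        for o in spot_in(q,c):
            u=o["uv"]; dd=d[int(u[1]),int(u[0])]; print(q,np.round(u,1),round(o["confidence"],2),np.round(px2w(c,u,dd),3))
s=arm.get_state();print(s)
E
```

```text
pics
scene [[394.0, 0.0, 283.4], [0.0, 394.0, 212.3], [0.0, 0.0, 1.0]] [1.039 0.113 0.608]
tab0_mid [194.6 249.4] 0.74 [ 0.628 -0.147  0.019]
tab0_mid [338.1 275.3] 0.7 [0.656 0.124 0.048]
tab0_mid [242.4 191.8] 0.46 [ 0.453 -0.101  0.011]
tab0_mid [166.2 189.8] 0.35 [ 0.523 -0.237  0.06 ]
well0 [404.3 210. ] 0.9 [0.446 0.243 0.011]
well0 [407.3 183.4] 0.68 [0.367 0.249 0.015]
well0 [401.8 239. ] 0.66 [0.524 0.237 0.009]
tub_mouth [164.9 191.2] 0.6 [ 0.525 -0.24   0.057]
lid_mid [264.  269.8] 0.62 [ 0.652 -0.007  0.023]
lid_lug [270.4 269.2] 0.68 [0.65  0.005 0.025]
tamper [336.2 275. ] 0.75 [0.656 0.12  0.047]
glass [195.  249.3] 0.65 [ 0.627 -0.146  0.019]
top [[429.7, 0.0, 282.2], [0.0, 429.7, 206.7], [0.0, 0.0, 1.0]] [ 0.461 -0.004  0.948]
well0 [172.6 212. ] 0.94 [0.538 0.24  0.009]
well0 [163.1 280.9] 0.92 [0.388 0.253 0.009]
well0 [166.  248.3] 0.67 [0.459 0.251 0.009]
well0 [402.1 233.8] 0.55 [ 0.501 -0.264  0.005]
tub_mouth [400.5 239.6] 0.71 [ 0.486 -0.239  0.082]
tub_mouth [346.3 162.4] 0.52 [ 0.658 -0.141  0.002]
lid_mid [283.9 167.8] 0.89 [ 0.638 -0.002  0.025]
lid_lug [
[... 228 characters left out ...]
 [0.0, 0.0, 1.0]] [0.234 0.637 0.384]
{'t': 0.85, 'q': array([ 1.61313527e+00,  3.58564766e-01,  1.18967861e-02, -1.43082066e-05,
       -1.22410484e+00, -2.88122861e-01]), 'qd': array([-0.00047524,  0.00028644,  0.00167182, -0.00024565,  0.00215843,
       -0.00057697]), 'joint_efforts': array([-6.38314941e-04, -5.82332075e+01,  2.93303829e+01,  7.00240955e+00,
        1.25416854e-02, -1.38181016e-05]), 'eef_pos': array([0.16423164, 0.6546863 , 0.22658006]), 'ee_rot': array([-3.14157394e+00,  1.95830690e-05, -2.45788775e-01]), 'force': array([-1.14333679, -0.65006412, -0.67431766]), 'moment': array([-0.02330603, -0.02297801,  0.00390914]), 'gripper_force': 0.0, 'width': 0.08752344724242495}
```

View pics/top0.png

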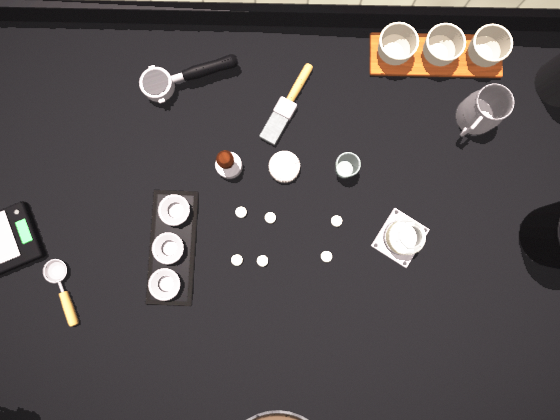

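View pics/scene0.png

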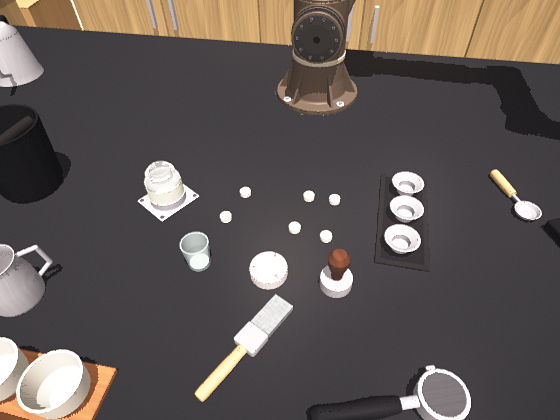

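The top view shows six tablets, at (241,212), (270,218), (237,260), (263,261), (337,221) and (326,256). The baskets are at (174,211), (168,248) and (165,285), the tub at (403,237), the lid at (284,167), the tamper at (229,165) and the glass at (347,166).

```bash
python3 - <<'E'
from h import *
im=cv2.imread("pics/top0.png"); g=cv2.cvtColor(im,cv2.COLOR_BGR2GRAY); d=np.load("pics/top0.npy")
P=camera_params("top")
def blob(u,v,r,th=90):
    m=np.zeros_like(g); cv2.circle(m,(u,v),r,255,-1); b=cv2.bitwise_and((g>th).astype(np.uint8)*255,m)
    cs,_=cv2.findContours(b,cv2.RETR_EXTERNAL,cv2.CHAIN_APPROX_NONE); c=max(cs,key=cv2.contourArea)
    w=g*(b>0); M=cv2.moments(w.astype(np.float32)) 
    (x,y),rr=cv2.minEnclosingCircle(c); return (M['m10']/M['m00'],M['m01']/M['m00']),(x,y),rr
for u,v in [(241,212),(270,218),(237,260),(263,261),(337,221),(326,256)]:
    a,b,r=blob(u,v,10); X=px2w("top",a,z=.010,P=P); print("tab",np.round(a,1),r,np.round(X,4),np.hypot(*X[:2]).round(3))
for n,u,v,r,z in [("well",174,211,20,.032),("well",168,248,19,.032),("well",165,285,20,.032),("lid",284,167,20,.024),("tub",403,237,22,.088)]:
    a,b,rr=blob(u,v,r,70); print(n,np.round(a,1),np.round(b,1),rr,np.round(px2w("top",a,z=z,P=P),4),np.round(px2w("top",b,z=z,P=P),4), (rr/429.7*(P['t'][2] and (.948-z))).round(4))
big=cv2.hconcat([cv2.resize(im[205:270,370:435],(390,390),interpolation=2),cv2.resize(im[135:200,250:315],(390,390),interpolation=2)]);cv2.imwrite("pics/c1.png",big)
E
```

```text
tab [240.5 211.6] 6.041623115539551 [0.542  0.0908 0.01  ] 0.55
tab [269.7 217.2] 6.05094051361084 [0.531  0.0265 0.01  ] 0.532
tab [236.4 259.5] 6.247236251831055 [0.4376 0.0966 0.01  ] 0.448
tab [261.9 260.3] 6.128464221954346 [0.437  0.0412 0.01  ] 0.439
tab [336.2 220.4] 6.176634311676025 [ 0.5269 -0.1189  0.01  ] 0.54
tab [326. 256.] 6.296182632446289 [ 0.4491 -0.0976  0.01  ] 0.46Traceback (most recent call last):
  File "<stdin>", line 12, in <module>
AttributeError: 'float' object has no attribute 'round'
```

```bash
python3 - <<'E'
from h import *
im=cv2.imread("pics/top0.png"); g=cv2.cvtColor(im,cv2.COLOR_BGR2GRAY)
P=camera_params("top")
for n,u,v,r,z in [("well",174,211,20,.032),("well",168,248,19,.032),("well",165,285,20,.032),("lid",284,167,20,.024),("tub",403,237,24,.088)]:
    m=np.zeros_like(g); cv2.circle(m,(u,v),r,255,-1); b=cv2.bitwise_and((g>70).astype(np.uint8)*255,m)
    cs,_=cv2.findContours(b,cv2.RETR_EXTERNAL,cv2.CHAIN_APPROX_NONE); c=max(cs,key=cv2.contourArea)
    (x,y),rr=cv2.minEnclosingCircle(c); e=cv2.fitEllipse(c)
    print(n,(round(x,1),round(y,1)),round(rr*(.948-z)/429.7,4),np.round(px2w("top",(x,y),z=z,P=P),4),np.round(px2w("top",e[0],z=z,P=P),4),np.round(e[1],1))
big=cv2.hconcat([cv2.resize(im[205:270,370:435],(390,390),interpolation=2),cv2.resize(im[135:200,250:315],(390,390),interpolation=2)]);cv2.imwrite("pics/c1.png",big)
E
```

```text
well (174.0, 211.0) 0.0426 [0.5384 0.231  0.032 ] [0.5395 0.2327 0.032 ] [36.8 38.5]
well (168.0, 248.0) 0.0405 [0.4593 0.2401 0.032 ] [0.4604 0.2419 0.032 ] [33.3 37.7]
well (164.9, 284.8) 0.0425 [0.3821 0.2429 0.032 ] [0.3859 0.2452 0.032 ] [33.2 37.3]
lid (284.0, 167.0) 0.043 [ 0.6403 -0.0025  0.024 ] [ 0.6403 -0.0025  0.024 ] [39.1 39.1]
tub (403.0, 237.0) 0.048 [ 0.4911 -0.243   0.088 ] [ 0.4914 -0.2427  0.088 ] [46.3 47.1]
```

View pics/c1.png

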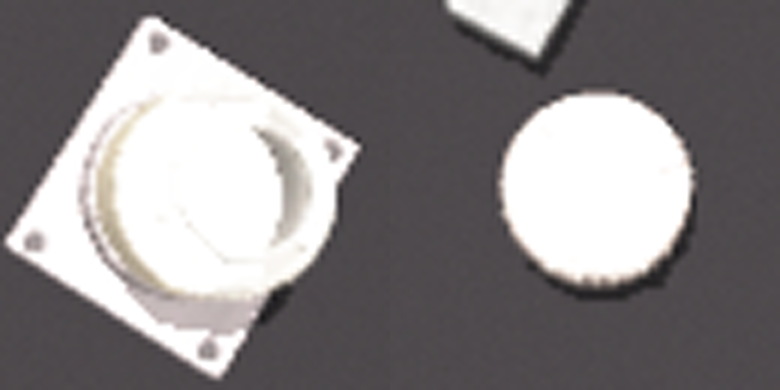

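The crop shows the tub mouth and white bracket on the left and the lid on the right. The lid bars are washed out here. I'll refit with a tighter threshold and work out the first move.

```bash
cat >> h.py <<'E'
def rel(x,y,z,yaw=None):
    s=arm.get_state(); p=s["eef_pos"]; from scipy.spatial.transform import Rotation as Ro
    R=Ro.from_euler("xyz",s["ee_rot"]).as_matrix(); d=R.T@(np.array([x,y,z])-p)*1000
    w=np.zeros(3)
    if yaw is not None: w=(Ro.from_matrix(R).inv()*Ro.from_euler("xyz",[np.pi,0,yaw])).as_rotvec()
    print("shift",np.round(d,1),"turn",np.round(w,3))
def blobs(cam,th,zs,amin,amax,im=None,P=None):
    im=grab_frame(cam)[0] if im is None else im; P=P or camera_params(cam)
    g=cv2.cvtColor(im,cv2.COLOR_BGR2GRAY); n,l,st,c=cv2.connectedComponentsWithStats((g>th).astype(np.uint8))
    for i in range(1,n):
        if amin<st[i,4]<amax: print(np.round(c[i],1),st[i,2:5],np.round(px2w(cam,c[i],z=zs,P=P),4))
E
python3 - <<'E'
from h import *
im=cv2.imread("pics/top0.png")
print(cv2.cvtColor(im,cv2.COLOR_BGR2GRAY)[240,300])
for z in (.032,.024,.010): print(z); blobs("top",135,z,60,1600,im)
print("scene");blobs("scene",135,.009,40,400,cv2.imread("pics/scene0.png"))
rel(.542,.0908,.12)
E
```

```text
77
0.032
[284.1 108.3] [  54   81 1205] [ 7.692e-01 -1.000e-04  3.200e-02]
[157.1  81.9] [ 45  38 956] [0.8235 0.2815 0.032 ]
[480.6 107.5] [ 58  52 867] [ 0.7797 -0.4303  0.032 ]
[283.9 165.9] [ 33  33 805] [ 0.6412 -0.0023  0.032 ]
[229.8 166.9] [ 27  26 321] [0.6365 0.1146 0.032 ]
[347.5 165.5] [ 26  26 430] [ 0.6448 -0.1397  0.032 ]
[173.4 209.4] [ 32  32 806] [0.5417 0.2325 0.032 ]
[240.5 211.5] [ 12  12 111] [0.5401 0.0886 0.032 ]
[  6.7 240. ] [ 21  54 665] [0.469  0.5843 0.032 ]
[269.7 217.1] [ 12  12 110] [0.5295 0.0258 0.032 ]
[336.3 220.4] [ 12  12 112] [ 0.5255 -0.1164  0.032 ]
[ 23.4 230.7] [ 18  26 264] [0.4895 0.5504 0.032 ]
[167.3 247.7] [ 33  33 818] [0.4599 0.2417 0.032 ]
[326.1 255.9] [ 13  11 112] [ 0.4496 -0.0956  0.032 ]
[236.4 259.5] [ 12  12 116] [0.4381 0.0941 0.032 ]
[262.  260.2] [ 12  12 112] [0.4377 0.04   0.032 ]
[ 60.  286.5] [ 35  68 844] [0.374  0.4638 0.032 ]
[163.8 283.9] [ 32  33 836] [0.3839 0.2455 0.032 ]
[282.8 413.3] [ 51  10 129] [ 0.1281 -0.0106  0.032 ]
[276.5 417.9] [36  4 99] [0.1187 0.0022 0.032 ]
0.024
[284.1 108.3] [  54   81 1205] [ 7.
[... 1826 characters left out ...]
12 112] [0.4372 0.0411 0.01  ]
[ 60.  286.5] [ 35  68 844] [0.3719 0.475  0.01  ]
[163.8 283.9] [ 32  33 836] [0.3821 0.2515 0.01  ]
[282.8 413.3] [ 51  10 129] [ 0.1201 -0.0107  0.01  ]
[276.5 417.9] [36  4 99] [0.1105 0.0023 0.01  ]
scene
[26.5 10.5] [ 23  27 289] [-0.4165 -1.2432  0.009 ]
[323.3  61.4] [ 53  17 185] [-0.1765 -0.003   0.009 ]
[245.  191.8] [ 12  11 105] [ 0.4502 -0.0965  0.009 ]
[308.5 195.6] [ 12  12 111] [0.4375 0.0415 0.009 ]
[334.1 199. ] [ 12  11 109] [0.4377 0.0969 0.009 ]
[225.4 216.4] [ 12  12 122] [ 0.5277 -0.1177  0.009 ]
[294.3 227.2] [ 13  13 127] [0.5314 0.0269 0.009 ]
[325.6 235.9] [ 13  13 134] [0.5424 0.0914 0.009 ]
shift [503.6 455.  106.6] turn [0. 0. 0.]
```

```bash
python3 -m jog '[[[504,455,0,0,0,0,44],[504,455,0,0,0,0,44],[504,455,0,0,0,0,44],[504,455,0,0,0,0,44],[504,455,0,0,0,0,44],[504,455,0,0,0,0,44],[504,455,0,0,0,0,44],[504,455,0,0,0,0,44],[504,455,0,0,0,0,44],[504,455,0,0,0,0,44],[504,455,0,0,0,0,44],[504,455,50,0,0,0,44],[504,455,100,0,0,0,44],[504,455,107,0,0,0,44],[504,455,107,0,0,0,44],[504,455,107,0,0,0,44]]]' 12; python3 - <<'E'
from h import *
im,d=grab_frame("wrist"); cv2.imwrite("pics/w1.png",im); blobs("wrist",135,.010,300,4000,im)
rel(.542,.091,.006)
E
```

```text
t: 2.85
eef_pos: [0.5437, 0.0916, 0.1218]
ee_rot: [-3.14, -0.003, -0.245]
force: [0.0, 0.6, -0.2]
width: 0.0442
gripper_force: 0.0
[225.4  49.6] [  58   57 1157] [0.6581 0.1051 0.01  ]
[191.1 111.2] [ 40  18 348] [0.626  0.1392 0.01  ]
[375.2 200.7] [ 34  33 858] [0.5327 0.0279 0.01  ]
[287.  207.3] [ 31  33 790] [0.5435 0.0918 0.01  ]
[ 88.  232.8] [  83   29 1340] [0.5606 0.2416 0.01  ]
[549.9 255.6] [ 25  24 344] [ 0.4579 -0.0931  0.01  ]
[310.8 330.5] [ 30  26 623] [0.4391 0.0982 0.01  ]
shift [ -1.7   1.2 115.7] turn [0. 0. 0.]
```

View pics/w1.png

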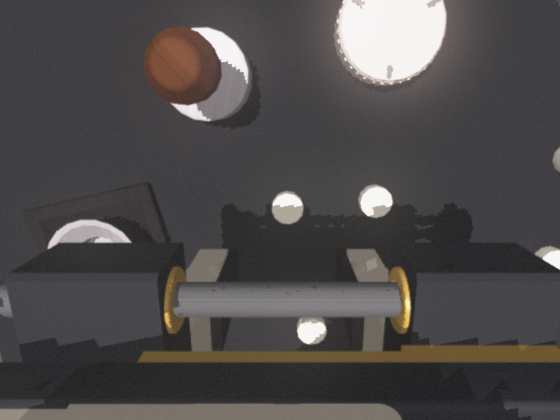

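The wrist view shows tablet A at (287,207), straight ahead of the jaw, and tablet B at (375,201). The lid with its bars is at (390,40) and the tamper at (200,70). The positions agree to about 1 mm, so I'll pick A.

```bash
python3 -m jog '[[[-1,0.5,60,0,0,0,44],[-1,0.5,110,0,0,0,44],[-1,0.5,117,0,0,0,44],[-1,0.5,117,0,0,0,44],[-1,0.5,117,0,0,0,20],[-1,0.5,117,0,0,0,20],[-1,0.5,117,0,0,0,20],[-1,0.5,117,0,0,0,20],[-1,0.5,117,0,0,0,20],[-1,0.5,60,0,0,0,20],[-1,0.5,40,0,0,0,20],[-1,0.5,40,0,0,0,20]]]' 15; python3 - <<'E'
from h import *
rel(.5415,.233,.08); rel(.5415,.233,.037)
E
```

```text
t: 4.4
eef_pos: [0.5425, 0.0911, 0.0817]
ee_rot: [-3.139, -0.003, -0.246]
force: [0.7, -0.5, -0.8]
width: 0.0231
gripper_force: 15.0
shift [ -35.5 -137.4    2. ] turn [0. 0. 0.]
shift [ -35.6 -137.3   45. ] turn [0. 0. 0.]
```

```bash
python3 -m jog '[[[-15,-60,0,0,0,0,20],[-30,-118,0,0,0,0,20],[-35.5,-137.5,0,0,0,0,20],[-35.5,-137.5,20,0,0,0,20],[-35.5,-137.5,40,0,0,0,20],[-35.5,-137.5,45,0,0,0,20],[-35.5,-137.5,45,0,0,0,20],[-35.5,-137.5,45,0,0,0,30],[-35.5,-137.5,45,0,0,0,36],[-35.5,-137.5,45,0,0,0,36],[-35.5,-137.5,-10,0,0,0,44],[-35.5,-137.5,-50,0,0,0,44],[-60,-137.5,-50,0,0,0,44],[-120,-137.5,-50,0,0,0,44],[-120,-137.5,-50,0,0,0,44]]]' 15; python3 - <<'E'
from h import *
im,d=grab_frame("wrist"); cv2.imwrite("pics/w2.png",im);P=camera_params("wrist")
print(w2px("wrist",(.5415,.2325,.0145)),w2px("wrist",(.5415,.2325,.032)))
rel(.4380,.0970,.09,-1.571); rel(.4380,.0970,.005,-1.571)
g=cv2.cvtColor(grab_frame("top")[0],cv2.COLOR_BGR2GRAY)
blobs("top",135,.010,80,160)
E
```

```text
t: 6.28
eef_pos: [0.4556, 0.2533, 0.1301]
ee_rot: [-3.141, 0.0, -0.243]
force: [0.5, -0.2, 0.1]
width: 0.0441
gripper_force: 0.0
[287.25708087  82.87707696] [287.25467414  81.25128894]
shift [ 19.1 156.6  40.2] turn [-1.000e-03  0.000e+00  1.328e+00]
shift [ 19.  156.7 125.2] turn [-1.000e-03  0.000e+00  1.328e+00]
[269.7 217.2] [ 12  12 112] [0.5309 0.0265 0.01  ]
[336.3 220.4] [ 12  12 114] [ 0.527  -0.1191  0.01  ]
[325.9 256. ] [ 13  11 116] [ 0.4492 -0.0974  0.01  ]
[236.4 259.5] [ 12  12 116] [0.4376 0.0965 0.01  ]
[261.9 260.3] [ 12  12 114] [0.4371 0.0412 0.01  ]
[276.5 417.8] [ 38   4 112] [0.1108 0.0024 0.01  ]
```

View pics/w2.png

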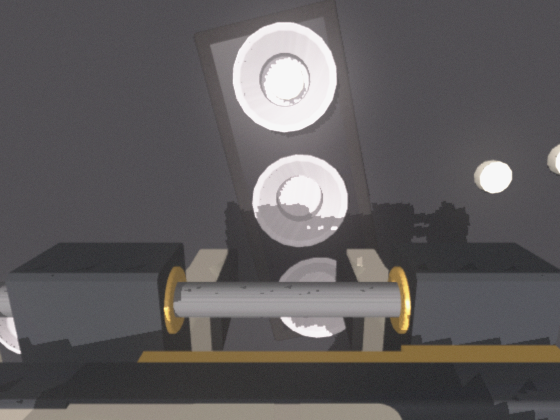

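The wrist view shows the far basket at (287,80) with a bright disc in its well. The middle basket at (300,200) looks empty. I'll confirm with depth when I next look, and go for tablet C meanwhile.

```bash
python3 - <<'E'
from h import *
im,d=grab_frame("wrist");P=camera_params("wrist")
for w in [(.5415,.2325,.0145),(.4599,.2417,.009)]:
    u=w2px("wrist",w); u=u.astype(int)
    print([np.round(px2w("wrist",(u[0]+k,u[1]+j),d[u[1]+j,u[0]+k],P=P)[2],4) for k,j in [(0,0),(6,0),(-6,0),(0,6),(0,-6),(12,0),(-12,0)]])
E
python3 -m jog '[[[10,60,0,0,0,0.185,44],[15,110,0,0,0,0.37,44],[19,156.5,0,0,0,0.55,44],[19,156.5,0,0,0,0.73,44],[19,156.5,0,0,0,0.91,44],[19,156.5,20,0,0,1.09,44],[19,156.5,40,0,0,1.27,44],[19,156.5,40,0,0,1.328,44],[19,156.5,90,0,0,1.328,44],[19,156.5,120,0,0,1.328,44],[19,156.5,125,0,0,1.328,44],[19,156.5,125,0,0,1.328,44],[19,156.5,125,0,0,1.328,20],[19,156.5,125,0,0,1.328,20],[19,156.5,125,0,0,1.328,20],[19,156.5,125,0,0,1.328,20],[19,156.5,125,0,0,1.328,20],[19,156.5,70,0,0,1.328,20],[19,156.5,50,0,0,1.328,20],[19,156.5,50,0,0,1.328,20]]]' 15; python3 - <<'E'
from h import *
rel(.4605,.242,.08); rel(.4605,.242,.037)
E
```

```text
[np.float64(0.019), np.float64(0.0172), np.float64(0.0182), np.float64(0.0182), np.float64(0.0182), np.float64(0.0187), np.float64(0.02)]
[np.float64(0.007), np.float64(0.0075), np.float64(0.0077), np.float64(0.0085), np.float64(0.008), np.float64(0.0084), np.float64(0.0077)]
t: 8.98
eef_pos: [0.4397, 0.0974, 0.0812]
ee_rot: [-3.138, 0.002, -1.574]
force: [0.2, -0.7, -1.4]
width: 0.0228
gripper_force: 15.0
shift [-144.7  -20.4    1.7] turn [0. 0. 0.]
shift [-144.6  -20.3   44.7] turn [0. 0. 0.]
```

```bash
python3 -m jog '[[[-60,-10,0,0,0,0,20],[-120,-21,0,0,0,0,20],[-144.5,-21,0,0,0,0,20],[-144.5,-21,20,0,0,0,20],[-144.5,-21,40,0,0,0,20],[-144.5,-21,45,0,0,0,20],[-144.5,-21,45,0,0,0,20],[-144.5,-21,45,0,0,0,30],[-144.5,-21,45,0,0,0,36],[-144.5,-21,45,0,0,0,36],[-144.5,-21,-10,0,0,0,44],[-144.5,-21,-30,0,0,0,44],[-60,0,-30,0,0,0,44],[-50,0,-30,0,0,0,44],[-50,0,-30,0,0,0,44],[-50,0,-30,0,0,0,44]]]' 15; python3 - <<'E'
from h import *
im,d=grab_frame("top");P=camera_params("top")
for w in [(.5415,.2325,.0145),(.4605,.242,.0145),(.3835,.2455,.012)]:
    u=w2px("top",w).astype(int)
    print([np.round(px2w("top",(u[0]+k,u[1]+j),d[u[1]+j,u[0]+k],P=P)[2],4) for k,j in [(0,0),(3,0),(-3,0),(0,3),(0,-3)]])
blobs("top",135,.010,80,160,im)
rel(.4375,.0412,.09); rel(.4375,.0412,.005)
E
```

```text
t: 10.98
eef_pos: [0.4394, 0.147, 0.11]
ee_rot: [-3.141, 0.001, -1.574]
force: [-0.1, 1.2, -0.7]
width: 0.0436
gripper_force: 0.0
[np.float64(0.2187), np.float64(0.2186), np.float64(0.0176), np.float64(0.2184), np.float64(0.2184)]
[np.float64(0.5457), np.float64(0.5356), np.float64(0.5485), np.float64(0.5477), np.float64(0.5401)]
[np.float64(0.5481), np.float64(0.5486), np.float64(0.5498), np.float64(0.5495), np.float64(0.5482)]
[269.7 217.2] [ 12  12 112] [0.5309 0.0265 0.01  ]
[336.2 220.3] [ 12  12 113] [ 0.5271 -0.119   0.01  ]
[326. 256.] [ 13  11 115] [ 0.4492 -0.0975  0.01  ]
[261.9 260.3] [ 12  12 114] [0.4371 0.0412 0.01  ]
[276.8 417.8] [ 37   4 110] [0.1108 0.0017 0.01  ]
shift [106.1   1.6  19.8] turn [0. 0. 0.]
shift [106.2   1.7 104.8] turn [0. 0. 0.]
```

```bash
python3 -m jog '[[[60,1.6,0,0,0,0,44],[106,1.6,20,0,0,0,44],[106,1.6,60,0,0,0,44],[106,1.6,100,0,0,0,44],[106,1.6,105,0,0,0,44],[106,1.6,105,0,0,0,44],[106,1.6,105,0,0,0,20],[106,1.6,105,0,0,0,20],[106,1.6,105,0,0,0,20],[106,1.6,105,0,0,0,20],[106,1.6,105,0,0,0,20],[106,1.6,60,0,0,0,20],[106,1.6,30,0,0,0,20],[106,1.6,30,0,0,0,20],[106,1.6,30,0,0,0,20]]]' 15; python3 - <<'E'
from h import *
rel(.3838,.2457,.08); rel(.3838,.2457,.037)
im,d=grab_frame("top");P=camera_params("top")
for w in [(.5415,.2325,.0145),(.4605,.242,.0145),(.3835,.2455,.012)]:
    u=w2px("top",w).astype(int)
    print([np.round(px2w("top",(u[0]+k,u[1]+j),d[u[1]+j,u[0]+k],P=P)[2],4) for k,j in [(0,0),(3,0),(-3,0),(0,3),(0,-3)]])
E
```

```text
t: 12.9
eef_pos: [0.4364, 0.0404, 0.0791]
ee_rot: [3.141, -0.0, -1.574]
force: [0.5, -0.1, -0.6]
width: 0.0234
gripper_force: 15.0
shift [-205.1   53.3   -0.9] turn [0. 0. 0.]
shift [-205.1   53.3   42.1] turn [0. 0. 0.]
[np.float64(0.0212), np.float64(0.0177), np.float64(0.0221), np.float64(0.0215), np.float64(0.0191)]
[np.float64(0.022), np.float64(0.0192), np.float64(0.0191), np.float64(0.0191), np.float64(0.0184)]
[np.float64(0.4918), np.float64(0.4939), np.float64(0.4912), np.float64(0.4943), np.float64(0.489)]
```

```bash
python3 -m jog '[[[-60,15,0,0,0,0,20],[-120,30,0,0,0,0,20],[-178,48,0,0,0,0,20],[-205,53,0,0,0,0,20],[-205,53,20,0,0,0,20],[-205,53,38,0,0,0,20],[-205,53,42,0,0,0,20],[-205,53,42,0,0,0,20],[-205,53,42,0,0,0,30],[-205,53,42,0,0,0,36],[-205,53,42,0,0,0,36],[-205,53,-10,0,0,0,44],[-205,53,-30,0,0,0,44],[-150,10,-30,0,0,0,44],[-100,-30,-30,0,0,0,44],[-45,-60,-20,0,0,0,44],[14,-94,-10,0,0,0,44],[14,-94,-10,0,0,0,44],[14,-94,-10,0,0,0,44],[14,-94,-10,0,0,0,44]]]' 15; python3 - <<'E'
from h import *
im,d=grab_frame("top");P=camera_params("top")
blobs("top",135,.010,80,160,im)
rel(.5310,.0265,.005)
for w in [(.5415,.2325,.0145),(.4605,.242,.0145),(.3835,.2455,.012)]:
    u=w2px("top",w).astype(int)
    print([np.round(px2w("top",(u[0]+k,u[1]+j),d[u[1]+j,u[0]+k],P=P)[2],4) for k,j in [(0,0),(3,0),(-3,0),(0,3),(0,-3)]])
E
```

```text
t: 15.45
eef_pos: [0.5306, 0.0271, 0.0898]
ee_rot: [-3.141, 0.0, -1.573]
force: [-0.5, 0.3, -0.6]
width: 0.0437
gripper_force: 0.0
[336.2 220.3] [ 12  12 115] [ 0.5271 -0.119   0.01  ]
[325.9 256. ] [ 13  11 116] [ 0.4492 -0.0974  0.01  ]
shift [ 0.9 -0.3 85. ] turn [0. 0. 0.]
[np.float64(0.512), np.float64(0.5134), np.float64(0.5131), np.float64(0.5145), np.float64(0.5129)]
[np.float64(0.5047), np.float64(0.5035), np.float64(0.5063), np.float64(0.5022), np.float64(0.5062)]
[np.float64(0.0205), np.float64(0.0179), np.float64(0.0203), np.float64(0.0203), np.float64(0.0236)]
```

```bash
python3 -m jog '[[[1,-0.3,50,0,0,0,44],[1,-0.3,80,0,0,0,44],[1,-0.3,85,0,0,0,44],[1,-0.3,85,0,0,0,44],[1,-0.3,85,0,0,0,20],[1,-0.3,85,0,0,0,20],[1,-0.3,85,0,0,0,20],[1,-0.3,85,0,0,0,20],[1,-0.3,85,0,0,0,20],[1,-0.3,30,0,0,0,20],[1,0,-30,0,0,0,20],[1,0,-90,0,0,0,20],[60,10,-90,0,0,0,20],[120,25,-90,0,0,0,20],[180,35,-90,0,0,0,20],[200,35,-90,0,0,0,20],[200,35,-90,0,0,0,20],[200,35,-90,0,0,0,20]]]' 15; python3 - <<'E'
from h import *
im,d=grab_frame("wrist"); cv2.imwrite("pics/w3.png",im);np.save("pics/w3.npy",d)
import pickle;pickle.dump(camera_params("wrist"),open("pics/w3.pkl","wb"))
print(arm.get_state()["width"],px2w("top",(400.7,237.7),z=.003))
for o in spot_in("tub_mouth","wrist"): print(o, px2w("wrist",o["uv"],z=.088))
E
```

```text
t: 17.75
eef_pos: [0.4952, -0.1732, 0.1795]
ee_rot: [3.142, 0.0, -1.574]
force: [-0.6, 0.5, -0.1]
width: 0.0231
gripper_force: 15.0
0.0229067249643112 [ 0.4923552  -0.26150055  0.003     ]
{'uv': [288.0, 85.4], 'confidence': 0.83} [ 0.49507414 -0.25611848  0.088     ]
{'uv': [253.7, 247.0], 'confidence': 0.33} [ 0.5193802  -0.14835906  0.088     ]
```

View pics/w3.png

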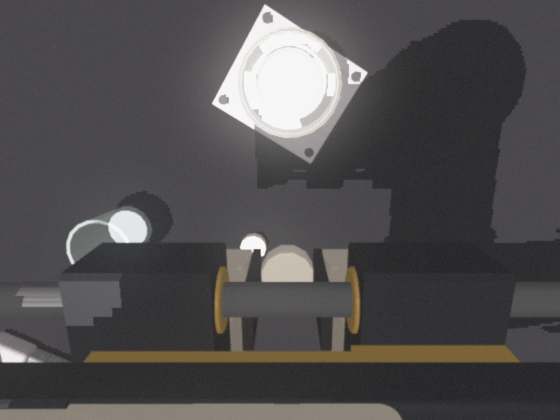

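The wrist view shows the tub at (290,84) in its bracket, with plate screws at (268,18), (355,76), (309,153) and (224,100). Tablet B is held in the jaws. Tablet E is at (253,243) and the glass at (110,240).

```bash
python3 - <<'E'
from h import *
import pickle
P=pickle.load(open("pics/w3.pkl","rb"));im=cv2.imread("pics/w3.png")
print(px2w("w",(289,86.75),z=.003,P=P),px2w("w",(290.5,83.5),z=.064,P=P),px2w("w",(290.5,83.5),z=.088,P=P))
d=np.load("pics/w3.npy")
for v in range(30,140,5): print(v,[round(float(px2w("w",(u,v),d[v,u],P=P)[2]*1000)) for u in range(235,350,6)])
cv2.imwrite("pics/c3.png",cv2.resize(np.clip(im[0:170,200:380].astype(float)**1.6/255**.6,0,255).astype(np.uint8),(630,595),interpolation=2))
E
```

```text
[ 0.49379662 -0.25943879  0.003     ] [ 0.49313722 -0.25871367  0.064     ] [ 0.49337508 -0.25740863  0.088     ]
30 [-1, -1, -2, 2, 3, 4, 2, 61, 62, 62, 63, 61, 0, -1, -1, -1, -1, 0, -2, -1]
35 [0, -2, -1, 3, 2, 62, 63, 79, 79, 78, 78, 78, 63, 61, -1, -1, 1, -1, -3, -1]
40 [-2, -2, 2, 0, 63, 64, 80, 79, 78, 79, 78, 78, 80, 65, 61, 1, 0, -1, -1, -1]
45 [0, -1, 2, 63, 80, 79, 79, 86, 88, 87, 86, 87, 78, 78, 82, 61, 0, -1, -1, 0]
50 [-1, 1, 61, 63, 63, 79, 88, 80, 71, 70, 74, 79, 87, 81, 71, 64, 60, -2, -1, -1]
55 [-1, 2, 65, 64, 62, 86, 75, 6, 6, 7, 7, 6, 73, 89, 63, 63, 63, 1, -2, -1]
60 [2, 60, 63, 65, 88, 77, 7, 6, 7, 6, 5, 6, 5, 78, 86, 62, 64, 3, 2, -1]
65 [3, 61, 63, 63, 86, 7, 6, 6, 5, 5, 6, 6, 6, 6, 85, 64, 63, 61, 2, 2]
70 [3, 63, 63, 63, 77, 5, 7, 6, 7, 6, 5, 5, 7, 9, 79, 64, 64, 63, 3, 1]
75 [2, 63, 82, 86, 67, 7, 6, 6, 5, 7, 7, 6, 6, 6, 67, 86, 80, 62, 1, 3]
80 [1, 63, 77, 87, 6, 6, 6, 8, 6, 6, 6, 6, 5, 6, 63, 86, 78, 62, 2, 3]
85 [2, 62, 77, 88, 6, 8, 6, 6, 7, 6, 7, 5, 6, 6, 63, 88, 80, 63, 2, 3]
90 [3, 62, 79, 87, 65, 7, 6, 6, 7, 5, 6, 5, 5, 6, 70, 86, 79, 63, 2, 2]
95 [1, 62, 79, 80, 81, 8, 7, 6, 6, 5, 7, 7, 5, 5, 83, 79, 80, 63, 2, 1]
100 [2, 61, 64, 78, 85, 7, 6, 5, 6, 7, 6, 5, 7, 7, 87, 79, 63, 60, 2, 2]
105 [3, 59, 63, 79, 79, 85, 6, 9, 7, 6, 5, 6, 7, 86, 78, 79, 62, 2, 1, -3]
110 [3, 3, 62, 79, 79, 88, 80, 7, 7, 6, 7, 4, 85, 87, 79, 63, 64, 2, 1, -1]
115 [4, 3, 59, 63, 78, 81, 79, 86, 78, 63, 74, 87, 79, 78, 78, 62, 2, 2, -2, 0]
120 [-3, 1, 2, 62, 63, 79, 80, 79, 64, 65, 65, 81, 77, 77, 64, 61, 2, 2, -1, 0]
125 [-2, 0, 3, 2, 62, 63, 62, 63, 64, 63, 65, 80, 63, 64, 62, 3, 3, -2, 0, -1]
130 [0, 0, 0, -2, 2, 62, 64, 62, 63, 62, 64, 62, 64, 62, 3, 3, 2, 0, 0, -2]
135 [-1, -1, -1, -2, -1, 1, 1, 62, 62, 62, 63, 60, 4, 1, 2, 1, -1, -2, 0, 0]
```

View pics/c3.png

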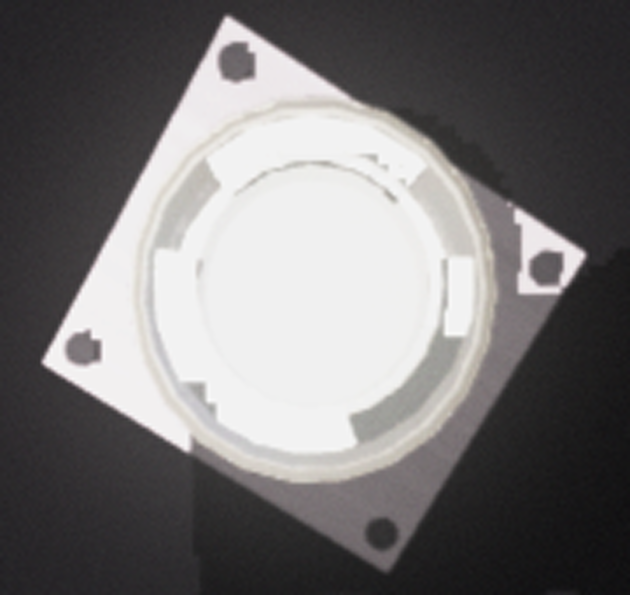

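The crop shows three thread segments around the mouth, with gaps near its left-upper, right and lower sides. The depth map is clean enough to fit the tub axis and the thread angles.

```bash
cat > tubfit.py <<'E'
from h import *
from scipy.optimize import least_squares
def cloud(d,P,u0,u1,v0,v1):
    K=np.array(P["mtx"]);R=np.array(P["R"]);t=np.array(P["t"])
    v,u=np.mgrid[v0:v1,u0:u1]; z=d[v0:v1,u0:u1]; ok=z>0
    p=np.stack([(u-K[0,2])/K[0,0]*z,(v-K[1,2])/K[1,1]*z,z],-1)[ok]
    return (p-t)@R
def circ(X,r=None):
    f=lambda p:np.hypot(X[:,0]-p[0],X[:,1]-p[1])-(r or p[2])
    s=least_squares(f,[*X[:,:2].mean(0),.03],loss="soft_l1",f_scale=.001); return s.x,np.std(s.fun)
E
python3 - <<'E'
from tubfit import *
import pickle
P=pickle.load(open("pics/w3.pkl","rb"));d=np.load("pics/w3.npy")
X=cloud(d,P,215,370,10,160)
rim=X[(X[:,2]>.084)&(X[:,2]<.091)]; c,s=circ(rim); print("rim",c.round(4),s)
r=np.hypot(*(X[:,:2]-c[:2]).T); a=np.degrees(np.arctan2(X[:,1]-c[1],X[:,0]-c[0]))%360
sh=X[(X[:,2]>.058)&(X[:,2]<.068)&(r>.033)]; c2,s2=circ(sh); print("sh",c2.round(4),s2)
m=(r>.0255)&(r<.029); T=X[m&(X[:,2]>.073)]; G=X[m&(X[:,2]<.07)]
h1=np.histogram(a[m&(X[:,2]>.073)],36,(0,360))[0]; h0=np.histogram(a[m&(X[:,2]<.07)],36,(0,360))[0]
for i in range(36): print(i*10,h1[i],h0[i],end=" | ")
# fit opening pattern
best=[]
aa=np.r_[a[m&(X[:,2]>.073)],a[m&(X[:,2]<.07)]]; lab=np.r_[np.zeros(len(T)),np.ones(len(G))]
# the visible gap = from ccw side of rib..: opening 36deg centred k*120+off
sc=[np.mean((np.abs((aa-o+60)%120-60)<18)==lab) for o in np.arange(0,120,1)]
print("\n",[(int(i),round(sc[i],3)) for i in np.argsort(sc)[-5:]])
rb=X[m&(X[:,2]>.0805)]; print(np.histogram(a[m&(X[:,2]>.0805)],72,(0,360))[0])
rel(c[0],c[1],.096)
E
```

```text
rim [ 0.4943 -0.2585  0.022 ] 0.0007582715824472116
sh [ 0.4943 -0.2584  0.0348] 0.0010719734960191883
0 43 0 | 10 40 0 | 20 40 0 | 30 40 0 | 40 42 0 | 50 38 0 | 60 39 0 | 70 5 29 | 80 0 35 | 90 0 35 | 100 17 23 | 110 38 0 | 120 37 0 | 130 40 0 | 140 40 0 | 150 41 0 | 160 39 0 | 170 42 0 | 180 40 2 | 190 7 22 | 200 0 36 | 210 0 40 | 220 20 32 | 230 43 14 | 240 47 17 | 250 45 20 | 260 48 19 | 270 42 22 | 280 44 17 | 290 44 16 | 300 47 13 | 310 7 37 | 320 0 36 | 330 0 40 | 340 17 12 | 350 39 0 | 
 [(91, np.float64(0.877)), (87, np.float64(0.884)), (90, np.float64(0.889)), (88, np.float64(0.892)), (89, np.float64(0.894))]
[ 0  0  0  0  0  0  0  0  0  0  1  0  0  2  1  0  0  0  0  0  0 12  7  0
  0  0  0  0  0  0  0  0  1  1  2  3  0  2  1  0  0  0  0  0  0 18  8  0
  0  0  0  0  1  0  0  0  0  1  1  1  0  0  0  0  0  0  0  0  0 17  9  0]
shift [85.7  1.  83.6] turn [0. 0. 0.]
```

```bash
python3 -m jog '[[[50,1,0,0,0,0,20],[86,1,20,0,0,0,20],[86,1,70,0,0,0,20],[86,1,84,0,0,0,20],[86,1,84,0,0,0,20],[86,1,84,0,0,0,20],[86,1,84,0,0,0,30],[86,1,84,0,0,0,36],[86,1,84,0,0,0,36],[86,1,30,0,0,0,44],[86,1,0,0,0,0,44],[30,-10,0,0,0,0,44],[-20,-25,0,0,0,0,44],[-54,-32,50,0,0,0,44],[-54,-32,80,0,0,0,44],[-54,-32,80,0,0,0,44],[-54,-32,80,0,0,0,44]]]' 15; python3 - <<'E'
from h import *
rel(.5271,-.119,.005)
im,d=grab_frame("top");P=camera_params("top")
blobs("top",135,.010,80,160,im)
o=w2px("top",(.4943,-.2585,.01)).astype(int)
cv2.imwrite("pics/c4.png",cv2.resize(cv2.convertScaleAbs(im[o[1]-40:o[1]+40,o[0]-40:o[0]+40],alpha=.6),(400,400)))
E
```

```text
t: 19.98
eef_pos: [0.5283, -0.12, 0.1008]
ee_rot: [-3.14, -0.0, -1.574]
force: [0.6, -0.2, 0.9]
width: 0.0439
gripper_force: 0.0
shift [-1.   1.3 95.8] turn [0. 0. 0.]
[324.5 255.5] [10 11 81] [ 0.4501 -0.0943  0.01  ]
```

View pics/c4.png

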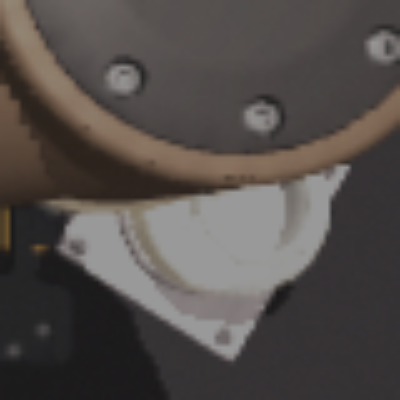

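The arm hides part of the tub in this crop, so I'll check its inside by wrist depth on the next trip.

```bash
python3 -m jog '[[[-1,1,60,0,0,0,44],[-1,1,92,0,0,0,44],[-1,1,96,0,0,0,44],[-1,1,96,0,0,0,44],[-1,1,96,0,0,0,20],[-1,1,96,0,0,0,20],[-1,1,96,0,0,0,20],[-1,1,96,0,0,0,20],[-1,1,96,0,0,0,20],[-1,1,40,0,0,0,20],[-1,1,-20,0,0,0,20],[-1,1,-80,0,0,0,20],[50,20,-80,0,0,0,20],[54,33,-80,0,0,0,20],[54,33,-80,0,0,0,20],[54,33,-80,0,0,0,20]]]' 15; cat > intub.py <<'E'
from tubfit import *
im,d=grab_frame("wrist");P=camera_params("wrist")
X=cloud(d,P,150,430,0,235); r=np.hypot(X[:,0]-.4943,X[:,1]+.2585)
m=(r<.032)&(X[:,2]<.05)&(X[:,2]>-.005); Q=X[m]; print("tub",np.histogram(Q[:,2],[0,.004,.010,.014,.022,.035,.05]))
n=Q[Q[:,2]>.013]; print(len(Q),n.mean(0) if len(n) else None)
cv2.imwrite("pics/intub.png",cv2.convertScaleAbs(im,alpha=.7))
E
python3 - <<'E'
import intub
from h import *
print(arm.get_state()["width"]); rel(.4943,-.2585,.096)
E
```

```text
t: 22.02
eef_pos: [0.4945, -0.1731, 0.1794]
ee_rot: [3.141, -0.0, -1.573]
force: [0.0, 0.5, 0.7]
width: 0.0229
gripper_force: 15.0
tub (array([   8, 2293,    0,  691,    0,    0]), array([0.   , 0.004, 0.01 , 0.014, 0.022, 0.035, 0.05 ]))
2992 [ 0.49618248 -0.25747597  0.01690012]
0.02287904177771734
shift [85.5  0.1 83.3] turn [0. 0. 0.]
```

```bash
python3 -m jog '[[[50,0,0,0,0,0,20],[85.5,0,20,0,0,0,20],[85.5,0,70,0,0,0,20],[85.5,0,83,0,0,0,20],[85.5,0,83,0,0,0,20],[85.5,0,83,0,0,0,20],[85.5,0,83,0,0,0,30],[85.5,0,83,0,0,0,36],[85.5,0,83,0,0,0,36],[85.5,0,30,0,0,0,44],[85.5,0,0,0,0,0,44],[30,15,0,0,0,0,44],[-20,30,0,0,0,0,44],[-75.5,45,40,0,0,0,44],[-75.5,45,80,0,0,0,44],[-75.5,45,80,0,0,0,44],[-75.5,45,80,0,0,0,44]]]' 15; python3 - <<'E'
from h import *
im,d=grab_frame("wrist"); blobs("wrist",135,.010,300,1500,im)
rel(.4492,-.0975,.005)
im,d=grab_frame("top"); blobs("top",135,.010,80,160,im)
E
```

```text
t: 24.2
eef_pos: [0.4506, -0.0983, 0.1009]
ee_rot: [-3.141, -0.0, -1.574]
force: [0.3, -0.0, 0.4]
width: 0.0439
gripper_force: 0.0
[289.1 214.2] [  35   37 1042] [ 0.4502 -0.0979  0.01  ]
shift [-0.9  2.  96.1] turn [0. 0. 0.]
```

```bash
python3 -m jog '[[[-0.5,1,60,0,0,0,44],[-0.5,1,92,0,0,0,44],[-0.5,1,96,0,0,0,44],[-0.5,1,96,0,0,0,44],[-0.5,1,96,0,0,0,20],[-0.5,1,96,0,0,0,20],[-0.5,1,96,0,0,0,20],[-0.5,1,96,0,0,0,20],[-0.5,1,96,0,0,0,20],[-0.5,1,40,0,0,0,20],[-0.5,1,-20,0,0,0,20],[-0.5,1,-80,0,0,0,20],[50,-20,-80,0,0,0,20],[75,-44,-80,0,0,0,20],[75,-44,-80,0,0,0,20],[75,-44,-80,0,0,0,20]]]' 15; python3 - <<'E'
import intub
from h import *
print(arm.get_state()["width"]); rel(.4943,-.2585,.096)
E
```

```text
t: 26.3
eef_pos: [0.4926, -0.1729, 0.1791]
ee_rot: [3.14, 0.0, -1.574]
force: [-0.1, 0.2, -0.6]
width: 0.0228
gripper_force: 15.0
tub (array([   4, 2129,    0,  130,  742,    0]), array([0.   , 0.004, 0.01 , 0.014, 0.022, 0.035, 0.05 ]))
3005 [ 0.49816559 -0.25788098  0.02649321]
0.02302856949757795
shift [85.8 -2.  83.3] turn [0. 0. 0.]
```

```bash
python3 -m jog '[[[50,-2,0,0,0,0,20],[86,-2,20,0,0,0,20],[86,-2,70,0,0,0,20],[86,-2,83,0,0,0,20],[86,-2,83,0,0,0,20],[86,-2,83,0,0,0,20],[86,-2,83,0,0,0,30],[86,-2,83,0,0,0,36],[86,-2,83,0,0,0,36],[86,-2,30,0,0,0,44],[86,-2,-10,0,0,0,44],[30,-2,-20,0,0,0,60],[0,-2,-20,0,0,0,80],[0,-2,-20,0,0,0,80]]]' 15; python3 - <<'E'
import intub
E
python3 -m jog '[[[-50,-30,-20,0,0,0,80],[-100,-80,-20,0,0,0,80],[-140,-120,-20,0,0,0,80],[-170,-149,-20,0,0,0,80],[-170,-149,-20,0,0,0,80],[-170,-149,-20,0,0,0,80]]]'
python3 - <<'E'
from h import *
im,d=grab_frame("wrist"); cv2.imwrite("pics/w5.png",cv2.convertScaleAbs(im,alpha=.8));np.save("pics/w5.npy",d)
import pickle;pickle.dump(camera_params("wrist"),open("pics/w5.pkl","wb"))
for o in spot_in("lid_lug","wrist")+spot_in("lid_mid","wrist"): print(o,px2w("wrist",o["uv"],z=.024))
E
```

```text
t: 28.1
eef_pos: [0.4954, -0.1715, 0.2002]
ee_rot: [-3.14, 0.0, -1.571]
force: [-0.2, 0.2, 1.4]
width: 0.0684
gripper_force: 0.0
tub (array([  11, 1773,    0,   48,   65,  700]), array([0.   , 0.004, 0.01 , 0.014, 0.022, 0.035, 0.05 ]))
2597 [ 0.49805179 -0.25885609  0.03650775]
t: 28.9
eef_pos: [0.6445, -0.0043, 0.2187]
ee_rot: [3.14, -0.0, -1.574]
force: [-0.7, -0.1, 0.7]
width: 0.0798
gripper_force: 0.0
{'uv': [288.5, 185.9], 'confidence': 0.71} [ 0.64336349 -0.00221219  0.024     ]
{'uv': [284.2, 185.0], 'confidence': 0.7} [ 0.64745148 -0.00310742  0.024     ]
```

View pics/w5.png

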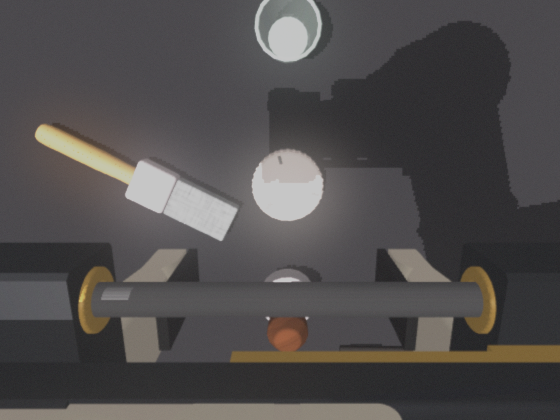

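The wrist view shows the lid at (288,186) with one bar at about (281,160), the brush to its left at (195,200), the glass at (288,25), and the tamper under the gripper at (288,320).

```bash
python3 - <<'E'
from tubfit import *
import pickle
P=pickle.load(open("pics/w5.pkl","rb"));d=np.load("pics/w5.npy");im=cv2.imread("pics/w5.png")
X=cloud(d,P,240,340,140,232); T=X[(X[:,2]>.019)&(X[:,2]<.03)]; print("top z",T[:,2].mean())
h=cv2.convexHull(T[:,:2].astype(np.float32))[:,0]; c,s=circ(h.astype(float)); print(c.round(4),s)
for uv in [(281,160),(279.5,156),(282,164)]:
    w=px2w("w",uv,z=.024,P=P); print(w.round(4),np.degrees(np.arctan2(w[1]-c[1],w[0]-c[0])))
im2=grab_frame("wrist")[0]
cr=im2[140:232,240:340]; o=np.clip((cr.astype(float)-200)*255/55,0,255).astype(np.uint8)
cv2.imwrite("pics/c5.png",cv2.hconcat([cv2.resize(x,(390,360),interpolation=2) for x in (o,cr)]))
# other tall things around the lid
X=cloud(d,P,100,480,100,240); r=np.hypot(X[:,0]-c[0],X[:,1]-c[1]); a=np.degrees(np.arctan2(X[:,1]-c[1],X[:,0]-c[0]))
m=(r>.038)&(r<.075)&(X[:,2]>.006); print(np.histogram(a[m],24,(-180,180))[0], X[m][:,2].max() if m.any() else 0, r[m].min() if m.any() else 0)
E
```

```text
top z 0.023406102582367357
[ 0.6445 -0.0011  0.0336] 0.00022449383610098105
[ 0.6501 -0.027   0.024 ] -77.90343570827443
[ 0.6515 -0.0307  0.024 ] -76.8685274465121
[ 0.6492 -0.0233  0.024 ] -78.14520550968638
[  0   0   0   0   0   0   0   0   0   0   0   0 107 337  63   0   0   0
   0   0   0   0   0   0] 0.01935211101365135 0.05461065731743311
```

View pics/c5.png

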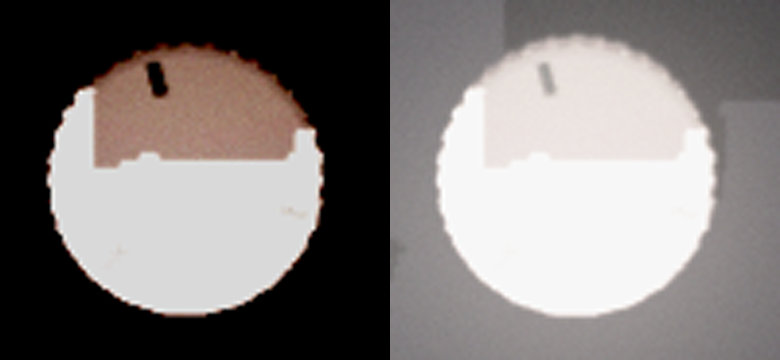

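The crop shows the lid's three bars at about (280,160), (271,205) and (315,194). That puts the lugs at −77° (mod 120°) in world terms, while the tub openings are at 88.5° and the stops near −0.5°. I'll grip the lid along the −45° axis, which keeps clear of the brush and tamper.

```bash
python3 - <<'E'
from h import *
rel(.6442,-.0013,.1,-2.356); rel(.6442,-.0013,.003,-2.356); print(arm.get_state()["q"].round(3))
E
python3 -m jog '[[[0,0,0,0,0,0.185,84],[0,0,0,0,0,0.37,84],[0,0,0,0,0,0.555,84],[-3,0,0,0,0,0.74,84],[-3,0,30,0,0,0.782,84],[-3,0,80,0,0,0.782,84],[-3,0,118,0,0,0.782,84],[-3,0,118,0,0,0.782,84],[-3,0,118,0,0,0.782,84]]]' 40
python3 - <<'E'
from h import *
im,d=grab_frame("wrist");cv2.imwrite("pics/w6.png",cv2.convertScaleAbs(im,alpha=.8)); 
import pickle
from tubfit import *
P=camera_params("wrist"); X=cloud(d,P,150,430,60,330); T=X[(X[:,2]>.018)&(X[:,2]<.030)&(np.hypot(X[:,0]-.644,X[:,1]+.001)<.04)]
h=cv2.convexHull(T[:,:2].astype(np.float32))[:,0]; c,s=circ(h.astype(float)); print("lid",c.round(4),s)
rel(.6442,-.0013,.003,-2.356)
E
```

```text
shift [ -3.3   0.2 120. ] turn [-0.     0.     0.781]
shift [-3.20e+00  2.00e-01  2.17e+02] turn [-0.     0.     0.781]
[ 0.295  0.313 -0.07   0.    -1.187 -0.299]
t: 30.22
eef_pos: [0.6459, -0.0008, 0.1035]
ee_rot: [-3.14, 0.002, -2.356]
force: [0.1, 0.1, -0.4]
width: 0.0842
gripper_force: 0.0
lid [ 0.6447 -0.0011  0.0339] 0.00020211601547732232
shift [  2.2   1.1 101. ] turn [-0.002  0.003  0.   ]
```

View pics/w6.png

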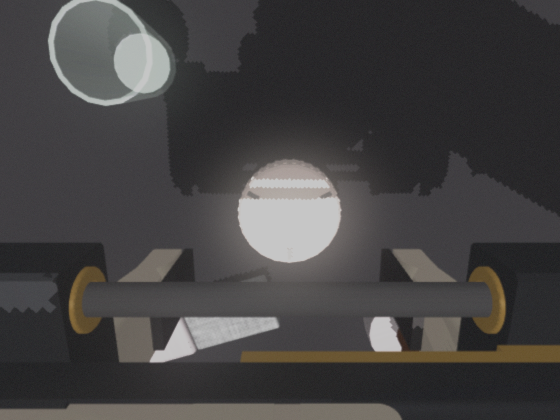

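The wrist view shows the lid centred between the jaws at (289,212), with its bars at (253,194), (326,194) and (290,250). They are symmetric, so one lug lies exactly at tool −x. The jaws are clear of the brush, so I'll descend and grip.

```bash
python3 -m jog '[[[1.5,0.7,50,0,0,0,84],[1.5,0.7,90,0,0,0,84],[1.5,0.7,99.5,0,0,0,84],[1.5,0.7,99.5,0,0,0,84],[1.5,0.7,99.5,0,0,0,84],[1.5,0.7,99.5,0,0,0,74],[1.5,0.7,99.5,0,0,0,64],[1.5,0.7,99.5,0,0,0,60],[1.5,0.7,99.5,0,0,0,60],[1.5,0.7,99.5,0,0,0,60],[1.5,0.7,99.5,0,0,0,60]]]' 40; python3 - <<'E'
from h import *
s=arm.get_state();print(s["force"],s["moment"],s["q"].round(3)); rel(.4943,-.2585,.15,np.radians(-116.5))
im,d=grab_frame("top"); P=camera_params("top")
for w in [(.5415,.2325,.0145),(.4605,.242,.0145),(.3835,.2455,.012)]:
    u=w2px("top",w).astype(int)
    print([round(float(px2w("top",(u[0]+k,u[1]+j),d[u[1]+j,u[0]+k],P=P)[2]),4) for k,j in [(0,0),(3,0),(-3,0),(0,3),(0,-3)]])
blobs("top",135,.010,80,160,im)
E
```

```text
t: 31.65
eef_pos: [0.6437, -0.0009, 0.0029]
ee_rot: [-3.141, 0.001, -2.355]
force: [-1.0, 0.3, 5.9]
width: 0.0667
gripper_force: 40.0
[-1.04244124  0.30046346  5.91964233] [0.34732218 0.45681979 0.04566384] [ 0.301  0.52  -0.303  0.    -0.747 -1.086]
shift [ 287.7  -76.4 -147.3] turn [-0.001  0.001 -0.322]
[0.502, 0.5332, 0.5185, 0.5076, 0.4991]
[0.5753, 0.5667, 0.5837, 0.5799, 0.5726]
[0.6161, 0.6102, 0.618, 0.6176, 0.611]
[292.2 175.6] [16 15 88] [ 0.624 -0.021  0.01 ]
[107.7 418. ] [ 50   4 133] [0.1028 0.3555 0.01  ]
```

```bash
python3 -m jog '[[[0,0,-30,0,0,0,60],[0,0,-80,0,0,0,60],[0,0,-130,0,0,0,60],[30,-8,-147,0,0,0,60],[80,-20,-147,0,0,0,60],[130,-35,-147,0,0,-0.1,60],[180,-48,-147,0,0,-0.2,60],[230,-61,-147,0,0,-0.3,60],[270,-72,-147,0,0,-0.322,60],[287.5,-76.5,-147,0,0,-0.322,60],[287.5,-76.5,-147,0,0,-0.322,60],[287.5,-76.5,-147,0,0,-0.322,60]]]' 40; python3 - <<'E'
from h import *
s=arm.get_state();print(s["q"].round(3)); rel(.4943,-.2585,.150,np.radians(-116.5))
im,d=grab_frame("wrist");cv2.imwrite("pics/w7.png",cv2.convertScaleAbs(im,alpha=.8))
E
```

```text
t: 33.2
eef_pos: [0.4947, -0.258, 0.149]
ee_rot: [-3.141, 0.0, -2.034]
force: [-0.4, -0.4, -0.1]
width: 0.0671
gripper_force: 40.0
[-0.13   0.232 -0.356 -0.    -0.982 -0.333]
shift [ 0.6  0.1 -1. ] turn [-0.  0. -0.]
```

View pics/w7.png

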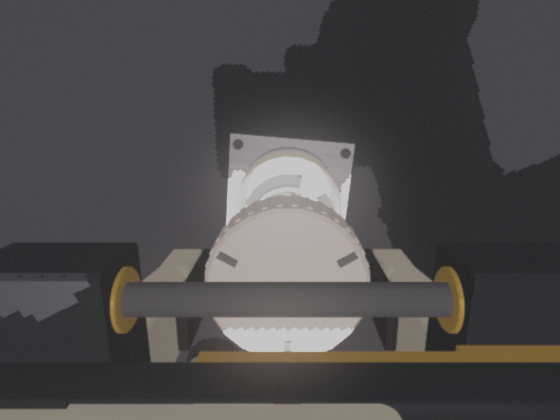

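The lid is held level, with its bars at (227,259), (347,259) and (288,345), so it has not turned in the grip. I'll lower it onto the neck.

```bash
python3 -m jog '[[[0.5,0,40,0,0,0,60],[0.5,0,60,0,0,0,60],[0.5,0,65,0,0,0,60],[0.5,0,67,0,0,0,60],[0.5,0,68,0,0,0,60],[0.5,0,69,0,0,0,60],[0.5,0,69,0,0,0,60]]]' 40
```

```text
t: 34.12
eef_pos: [0.4941, -0.259, 0.0805]
ee_rot: [-3.141, 0.0, -2.034]
force: [-0.7, -0.2, -0.8]
width: 0.0665
gripper_force: 40.0
```

```bash
python3 -m jog '[[[0,0,0.5,0,0,0,60],[0,0,1,0,0,0,60],[0,0,1.5,0,0,0,60],[0,0,1.5,0,0,0,60]]]' 40
```

```text
t: 34.62
eef_pos: [0.4942, -0.2591, 0.0801]
ee_rot: [-3.141, -0.0, -2.033]
force: [-3.3, 3.3, 12.1]
width: 0.0673
gripper_force: 40.0
```

Contact at 12 N, so the lid is on the threads. Turning it counterclockwise to the openings.

```bash
python3 -m jog '[[[0,0,0,0,0,-0.08,60],[0,0,0,0,0,-0.16,60],[0,0,0,0,0,-0.24,60],[0,0,0,0,0,-0.32,60],[0,0,0,0,0,-0.38,60],[0,0,0,0,0,-0.42,60],[0,0,0,0,0,-0.42,60]]]' 40; python3 -m jog '[[[0,0,1,0,0,0,60],[0,0,2,0,0,0,60],[0,0,2,0,0,0,60]]]'
```

```text
t: 35.5
eef_pos: [0.4939, -0.259, 0.0786]
ee_rot: [-3.141, -0.0, -1.614]
force: [0.4, 0.4, -1.1]
width: 0.0665
gripper_force: 40.0
t: 35.88
eef_pos: [0.4939, -0.2589, 0.0764]
ee_rot: [3.141, 0.0, -1.614]
force: [-1.0, -0.4, -0.6]
width: 0.0669
gripper_force: 40.0
```

```bash
python3 -m jog '[[[0,0,1,0,0,0,60],[0,0,2,0,0,0,60],[0,0,3,0,0,0,60],[0,0,3.7,0,0,0,60],[0,0,3.7,0,0,0,60],[0,0,3.7,0,0,0,60]]]' 40
```

```text
t: 36.62
eef_pos: [0.494, -0.259, 0.0729]
ee_rot: [-3.142, -0.0, -1.614]
force: [-0.6, 0.5, 0.7]
width: 0.0671
gripper_force: 40.0
```

It has dropped through the openings. Screwing clockwise now.

```bash
python3 -m jog '[[[0,0,0,0,0,0,60],[0,0,0,0,0,0.1,60],[0,0,0,0,0,0.2,60],[0,0,0,0,0,0.3,60],[0,0,0,0,0,0.4,60],[0,0,0,0,0,0.5,60],[0,0,0,0,0,0.6,60],[0,0,0,0,0,0.7,60],[0,0,0,0,0,0.8,60],[0,0,0,0,0,0.9,60],[0,0,0,0,0,1.0,60],[0,0,0,0,0,1.1,60],[0,0,0,0,0,1.2,60],[0,0,0,0,0,1.3,60],[0,0,0,0,0,1.38,60],[0,0,0,0,0,1.44,60],[0,0,0,0,0,1.44,60]]]' 55; python3 - <<'E'
from h import *
s=arm.get_state();print(s["moment"],s["q"].round(2))
E
```

```text
t: 38.75
eef_pos: [0.494, -0.259, 0.0729]
ee_rot: [-3.142, 0.0, -3.053]
force: [-0.2, -0.5, 0.7]
width: 0.0668
gripper_force: 55.0
[ 0.00272308 -0.18927869 -0.01631882] [-0.13  0.32 -0.44  0.   -0.81 -1.35]
```

```bash
python3 -m jog '[[[0,0,0,0,0,0.04,60],[0,0,0,0,0,0.07,60],[0,0,0,0,0,0.1,60],[0,0,0,0,0,0.13,60],[0,0,0,0,0,0.13,60],[0,0,0,0,0,0.13,60]]]' 55; python3 - <<'E'
from h import *
s=arm.get_state();print(s["moment"],s["ee_rot"])
im,d=grab_frame("wrist");cv2.imwrite("pics/w8.png",cv2.convertScaleAbs(im,alpha=.8))
E
```

```text
t: 39.5
eef_pos: [0.4936, -0.259, 0.0729]
ee_rot: [-3.141, -0.001, 3.1]
force: [-3.9, -1.6, 2.8]
width: 0.0669
gripper_force: 55.0
[-0.54295796  1.13402385  1.43934954] [-3.14139903e+00 -6.77348807e-04  3.10031323e+00]
```

View pics/w8.png

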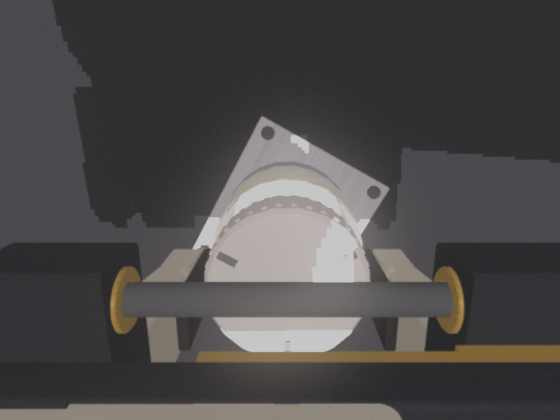

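The bars are still at (227,260) and (347,258), so the lid has not slipped. A moment of 1.4 N·m shows it is against its stop. Releasing and retreating to check.

```bash
python3 -m jog '[[[0,0,0,0,0,-0.02,60],[0,0,0,0,0,-0.02,70],[0,0,0,0,0,-0.02,80],[0,0,0,0,0,-0.02,84],[0,0,0,0,0,-0.02,84],[0,0,-30,0,0,-0.02,84],[0,0,-80,0,0,-0.02,84],[0,0,-120,0,0,-0.02,84],[0,0,-120,0,0,-0.02,84],[0,0,-120,0,0,-0.02,84]]]'; python3 - <<'E'
from tubfit import *
im,d=grab_frame("wrist");P=camera_params("wrist");cv2.imwrite("pics/w9.png",cv2.convertScaleAbs(im,alpha=.7))
X=cloud(d,P,150,430,60,330);r=np.hypot(X[:,0]-.494,X[:,1]+.2588);T=X[(X[:,2]>.086)&(X[:,2]<.102)&(r<.045)]
h=cv2.convexHull(T[:,:2].astype(np.float32))[:,0]; c,s=circ(h.astype(float)); print("lid",c.round(4),s)
A=np.c_[T[:,:2]-c[:2],np.ones(len(T))]; print(np.linalg.lstsq(A,T[:,2],rcond=None)[0])
o=w2px("wrist",(c[0],c[1],.094)).astype(int);print(o)
cr=im[max(0,o[1]-80):o[1]+80,o[0]-80:o[0]+80]; e=np.clip((cr.astype(float)-190)*255/65,0,255).astype(np.uint8)
cv2.imwrite("pics/c9.png",cv2.hconcat([cv2.resize(x,(400,400)) for x in (e,cv2.convertScaleAbs(cr,alpha=.7))]))
E
```

```text
t: 40.8
eef_pos: [0.4936, -0.2587, 0.1924]
ee_rot: [3.141, -0.0, 3.119]
force: [-0.6, -0.0, 0.6]
width: 0.0838
gripper_force: 0.0
lid [ 0.4935 -0.2593  0.034 ] 0.00021290928510072572
[ 0.00678582 -0.00061105  0.09230309]
[285 210]
```

View pics/c9.png

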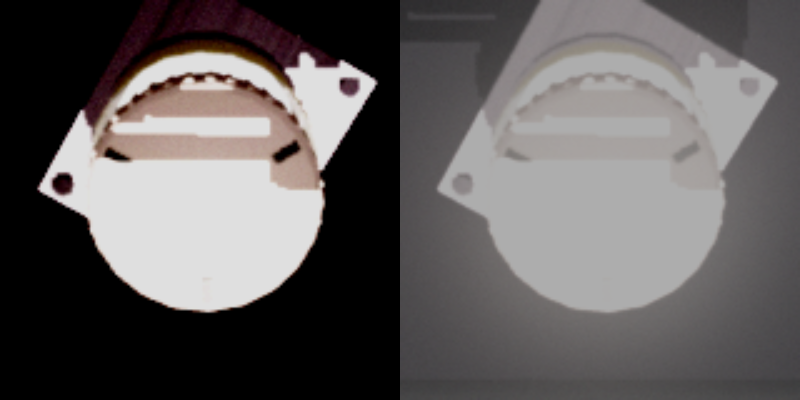

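The crop shows the lid level and centred on the tub, with bars at both upper sides and the bottom, consistent with the stop. Next I'll move the arm clear and check the baskets and the bystanders.

```bash
python3 -m jog '[[[0,0,-40,0,0,0,84],[0,0,-60,0,0,0,84],[0,50,-60,0,0,0,84],[0,100,-60,0,0,0,84],[0,100,-60,0,0,0,84],[0,100,-60,0,0,0,84]]]'; python3 - <<'E'
from h import *
im,d=grab_frame("top");cv2.imwrite("pics/t9.png",im);P=camera_params("top")
for w in [(.5415,.2325,.0145),(.4605,.242,.0145),(.3835,.2455,.0145)]:
    u=w2px("top",w).astype(int)
    print([round(float(px2w("top",(u[0]+k,u[1]+j),d[u[1]+j,u[0]+k],P=P)[2]),4) for k,j in [(0,0),(3,0),(-3,0),(0,3),(0,-3)]])
blobs("top",135,.032,80,900,im)
E
```

```text
t: 41.6
eef_pos: [0.4959, -0.1589, 0.252]
ee_rot: [-3.141, -0.002, 3.12]
force: [0.1, -0.6, 0.2]
width: 0.084
gripper_force: 0.0
[0.6779, 0.6779, 0.6788, 0.6783, 0.6773]
[0.6741, 0.6728, 0.6752, 0.6731, 0.6747]
[0.6809, 0.682, 0.6769, 0.681, 0.9478]
[480.6 107.5] [ 58  52 869] [ 0.7796 -0.4303  0.032 ]
[126.7 210.8] [ 10  90 287] [0.5366 0.3324 0.032 ]
[481.1 180.1] [ 12  24 218] [ 0.6188 -0.4273  0.032 ]
[  6.7 240. ] [ 21  54 664] [0.469  0.5843 0.032 ]
[ 23.4 230.7] [ 18  26 264] [0.4895 0.5504 0.032 ]
[ 60.  286.5] [ 35  68 844] [0.374  0.4638 0.032 ]
[154.7 292.7] [11 12 95] [0.3654 0.2636 0.032 ]
```

View pics/t9.png

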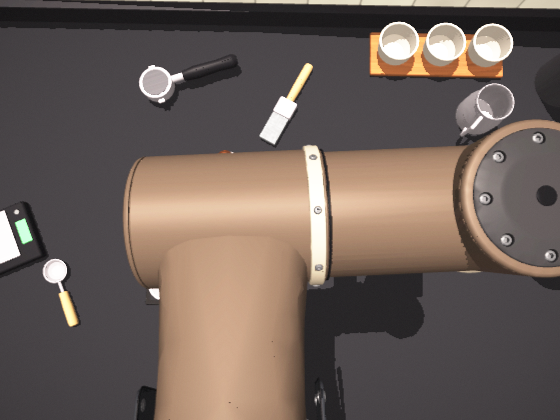

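The arm blocks the top view from (130,130) to (560,290), so I'll use the scene camera instead.

```bash
python3 - <<'E'
from h import *
im,d=grab_frame("scene");cv2.imwrite("pics/s9.png",im);P=camera_params("scene")
for w in [(.5415,.2325,.02),(.4605,.242,.02),(.3835,.2455,.02)]:
    u=w2px("scene",w).astype(int)
    print(u,[np.round(px2w("scene",(u[0]+k,u[1]+j),d[u[1]+j,u[0]+k],P=P)[2],4) for k,j in [(0,0),(3,0),(-3,0),(0,2),(0,-2)]])
E
```

```text
[400 242] [np.float64(0.0205), np.float64(0.0217), np.float64(0.0222), np.float64(0.0186), np.float64(0.0194)]
[404 212] [np.float64(0.0185), np.float64(0.0203), np.float64(0.0194), np.float64(0.0198), np.float64(0.0194)]
[406 186] [np.float64(0.0199), np.float64(0.0211), np.float64(0.0213), np.float64(0.0215), np.float64(0.0213)]
```

View pics/s9.png

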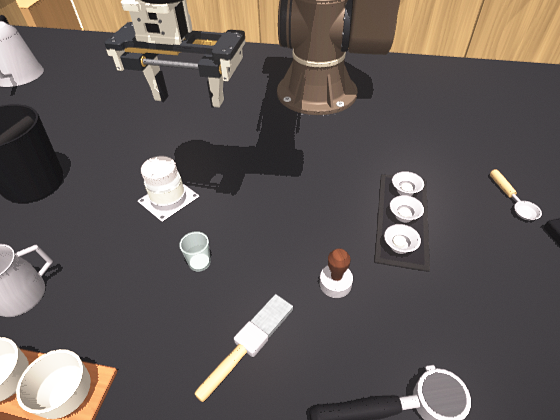

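The scene view shows the three loaded baskets at (404,240), (406,210) and (408,186), each with its tablet top at about 20 mm. The lid is on the tub at (163,172), no tablets are loose, and the tamper (337,272) and glass (196,251) are where they started. Handing in.

```bash
python3 -c "
from station import arm
print(arm.job_done())"
```

```text
the job is handed in; nothing more can be done
None
```

The job is handed in but no verdict came back: there is one tablet in each of the three baskets, the other three (six were on the counter) are in the tub, and the lid is screwed clockwise to its stop. My last checks showed the lid level and centred, and the baskets, tamper and glass in place.

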